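# Hook a bead tray out of a deep drying cabinet

## Robot

A 6-joint arm with a two-finger parallel gripper is mounted at the origin on the work surface. World frame = base frame: x ahead of the robot, y to its left, z up, the work surface at z = 0. Lengths are in m, angles in rad, forces in N, time in s.
With the tool pointing down it reaches from about 0.35 to 0.975 m from the base axis. Payload 4.9 kg.
Tool frame: the origin (TCP) lies on the centre line of the jaws, within the pads' length; the fingertips stand manip.tcp_to_tips ahead of it and the grasp point (between the pads) is the TCP (manip.tcp_to_tips is the distance from the TCP to the fingertips, in m); y points along the fingers, z is the direction in which the jaws open and shut, and the axes are right-handed (so a half turn about y gives the same grasp; the last joint's range is limited). The gripper opens to 85 mm and grips with 20 to 120 N. Pads are 22 mm wide; open, the fingers measure 114 mm over their backs; the gripper's body (76 mm by 85 mm) begins 54 mm behind the grasp point. The pads swing forward as they close: fully open they stand 13 mm farther back than shut.
Start: joints at [1.031, 0.053, 1.613, -0, 1.476, -0.119], TCP at [0.255, 0.57, 0.216] pointing down, gripper open.
Joint ranges: [-3.01, 3.01], [-1.01, 2.22], [0.06, 2.58], [-1.02, 4.17], [0.09, 2.62], [-3.14, 3.14]. Speed limits (rad/s): [2.57, 2.57, 3.14, 3.14, 3.14, 3.14].

## Interface

Orientations are given as a unit quaternion [w, x, y, z].
In Python, from plant import manip gives the robot as it stands.
- The arm moves only by the tool apply_moves, never from a script. Its argument "moves" is a list of rows, each a list of 7 numbers: the gripper's target within -1 to 1 (shut at 1, half-way at 0, fully open at -1), then the shift along the tool's x, y, z in mm, then the turn, a rotation vector about the tool's x, y, z in degrees. A call has 1 to 20 rows; each row shifts and turns the commanded pose from where the row before left it, along the tool's axes as they then stand; what a row does not reach is not made up. A row lasts 1/10 s, in which the tool goes at most 50 mm and 8.59 degrees, less where a joint would pass 70% of its speed; a pose out of reach is approached as far as the arm can. A call with a gripper value outside its range is refused whole. The fingers move at their own pace and stop on an object; the grip force is fixed at half the most. Time passes only in rows, so rows that do not move let the fingers close. It gives the time, the measured TCP pose, the force and the opening at its end, in the units of the state.
- manip.state(): the state, without advancing time (a new reading comes with each control period).
- manip.grab_frame(name): name is "scene" or "top" or "wrist"; returns the picture (420x560x3 uint8, blue, green, red); there is no depth.
- manip.calibration(name): a dict with "mtx" (3x3 intrinsics, pixels), "T" (4x4, takes a point from camera to world coordinates); the wrist camera has in their place "T_tool_cam" (4x4, takes a point from camera to tool coordinates, whose origin is the TCP and whose axes are the tool frame's). Camera axes: x right, y down, z forward; pixel columns grow to the right and rows downward; lengths in m; the calibration is good to about 2 mm. A picture is of the moment at which its call begins: read the wrist's pose just before it. calibration takes no time and is no camera call.
- manip.job_done(): hands the job in, once; it reports no verdict.
The state is a dict: "time": time; "joint_pos": joint angles; "joint_vel": joint speeds; "joint_efforts": joint torques, N m; "tool_pos": TCP position; "tool_rot": TCP orientation; "contact_force": force on the tool from outside, world axes, zero at the start; "ft_torque": the same for the moment, N m; "gripper_width": opening from 0.0 (shut) to 1.0 (fully open).
Only numpy, scipy, OpenCV 4.12 (cv2) and the standard library are available. Lean on these libraries where they do the work, as an engineer would, in place of code of your own. Each camera call takes 0.05 s, during which the arm holds its last target. There are 200 camera calls.

## Task

Fetch the bead tray with the wire bail from deep inside its bay of the drying cabinet and stand it upright, fully on the ware board, setting it down without dropping it. To reach it, draw the hook picker fully out of its sleeve by the shank, lay it down on the table and let go, then take it again by its wooden handle and with its hook pull the tray fully out onto the sill in front of the cabinet; before you lift the tray by the bail, lay the picker back down on the bare table, clear of the tray. Leave the covered clay box in the other bay, the two clay bowls, the blue can and the white jar where they are.

Things in the scene. Friction and masses are not known exactly. Their poses are not given: they have to be found in the camera images.
- picker_handle (a point): Centre of the hook picker's wooden handle, a block 110 long (x), 24 wide (y), 36 tall (z). The aluminium shank, 10 x 10 square, runs from its front along +x, its centre line 12 mm above this point. The picker weighs 0.14 kg; its centre of mass is about 62 mm ahead of this point. It starts with the handle and 40 mm of the shank inside the sleeve, hook outside.
- picker_hook (a point): Middle of the foot (lowest point) of the prong at the shank's far end, 280 mm ahead (+x) of the handle's centre. The prong is 8 (x) by 10 (y) and points down; its foot is level with the handle's underside, 25 mm below the shank's underside and 35 mm below its top.
- picker: The loose hook picker as a whole: origin under the handle's centre at the level of its underside, x towards the hook, z up when it stands on handle and prong, as it does stably on a flat surface with its shank level.
- sleeve: Fixed plywood sleeve lying on the table, in which the picker is stowed; origin on the table in the middle of its open mouth, x points out of the mouth (the only way out). It extends 165 mm back, outside 52 wide and 56 tall, inside 40 wide and 50 high, with roof and back. The picker's axis lies along its x, handle centre 95 mm behind the mouth.
- cabinet: Fixed plywood drying cabinet with two bays; origin on the table at the middle of the mouth plane, x across, y into the bays, z up. Floor 20 thick, 182 wide, reaching 135 mm out in front of the mouth as an open sill. Bay centres at x = -43 and +43 mm; each 76 wide, 108 high (z = 20 to 128), 215 deep; back outside at y = 225; roof of slats 8 wide with 19 mm gaps, top at z = 138.
- tray_center (a point): Centre of the terracotta bead tray, 10 mm above its underside: 52 wide (x), 80 long (y), 20 tall, 0.17 to 0.34 kg, beads below the rim, a wire bail over it. It stands in one of the two bays, 140 to 165 mm deep, its y pointing into the bay within 0.1 rad.
- tray: The loose bead tray as a whole, origin under its centre. Its bail: a round bar 9 thick, 60 long, along x, on two arms that swing about a line along x through the tray's middle, 18 above the underside; bar centre 30 from that line. It leans up to 0.6 rad either way, then stops; light friction holds it. Its lean varies and is NOT reported: feel for it. Pulled, it first leans over to its stop.
- clay_box_center (a point): Middle of the covered clay box with a small round knob on its lid and no bail, 56 wide, 64 long, 47 tall with its knob, standing in the other bay; to be left alone.
- board_top (a point): Centre of the top face of the fixed ware board, a flat wooden square 150 x 150, 12 mm thick, on the table behind the cabinet; z is up, its sides run along x and y.
- ware_board: The ware board as a whole: origin at the centre of its underside.
- bowl_small: small open clay bowl, 90 wide, 45 tall, a bystander to be left alone (origin under its centre)
- bowl_a: clay bowl, 150 wide, 60 tall, a bystander to be left alone (origin under its centre)
- lid_can: blue can with a red lid, 72 wide, 110 tall, a bystander to be left alone (origin under its centre)
- white_jar: white jar, 60 wide, 60 tall, a bystander to be left alone (origin under its centre)
Mind the look-alikes: they are no part of the job. Several things have the shape of the sleeve; the one meant has the colours described above.

How it is judged:
On the way, in this order (a step that is already met when the one before it is completed fails the run):
1. the picker, drawn fully out of its sleeve, lies level on the table, let go, with the tray still in its bay (x of picker_handle in the frame of sleeve above 0.045 m and height (world z) of picker_handle below 0.03 m and contact force between the fingers and picker below 0.1 N and linear speed of picker below 0.02 m/s and y of tray_center in the frame of cabinet above 0.11 m), for 0.2 s.
2. the picker, held in the fingers, touches the tray deep in its bay (contact force between picker and tray above 0.2 N and contact force between the fingers and picker above 1 N and y of tray_center in the frame of cabinet above 0.09 m).
3. the tray stands on the sill, outside the mouth, without the fingers having it (y of tray_center in the frame of cabinet below -0.042 m and z of tray_center in the frame of cabinet below 0.04 m and contact force between the fingers and tray below 0.1 N), for 0.1 s.
4. the picker lies on the table again, let go, while the tray stands on the sill (height (world z) of picker_handle below 0.03 m and height (world z) of picker_hook below 0.012 m and contact force between the fingers and picker below 0.1 N and contact force between picker and tray below 0.1 N and linear speed of picker below 0.02 m/s and y of tray_center in the frame of cabinet below -0.042 m), for 0.1 s.
At the end, for the whole second after the job is handed in: The bead tray stands upright (within 0.1 rad) and at rest on the ware board, its centre within 50 mm of the board's centre along each side; the picker lies flat and at rest on the bare table (hook and handle both down) (x of tray_center in the frame of board_top between -0.05 and 0.05 m and y of tray_center in the frame of board_top between -0.05 and 0.05 m and z of tray_center in the frame of board_top between 0.005 and 0.016 m and angle between tray_center's own z axis and vertical below 0.1 rad and linear speed of each of tray, picker below 0.02 m/s and height (world z) of picker_handle below 0.03 m and height (world z) of picker_hook below 0.012 m); the robot touches nothing.
It fails at once if the covered clay box is disturbed by more than 15 mm (distance of clay_box_center from where it was at the start of the episode above 0.015 m).
It fails at once if the tray is tipped by more than 0.6 rad (angle between tray_center's own z axis and vertical above 0.6 rad).
It fails at once if the tray is dropped: it moves at over 0.45 m/s over the ware board while nothing holds it (linear speed of tray above 0.45 m/s and contact force between each of the fingers, picker and tray below 0.05 N and horizontal distance between tray_center and board_top below 0.1 m).
It fails at once if a bystander is moved by more than 30 mm (distance of any of bowl_small, bowl_a, lid_can, white_jar from where it was at the start of the episode above 0.03 m).
It also fails if it takes over 72 s, if anything falls off the work surface, if the arm or the gripper's body presses on something with over 40 N, if the wrist force passes 120 N, or if a joint passes its speed limit or range.

## Working session

There is one attempt and no reset: what is moved stays moved. The work goes in short steps, Python scripts to look and compute and a tool call to move; the robot and the scene stay as the last step left them, time stands still between calls to the robot, and variables do not carry over. Pictures are saved under pics/ and viewed, about 8 in all and at most 12, crops included, and the job is handed in when it is done.

Besides the shell and the picture viewer there is one more tool, called after "Emit:" by a JSON object that holds its "fn" and its "kwargs", one argument or row to a line. apply_moves: Moves the arm, as the interface text tells. Its arguments: {"type":"object","properties":{"moves":{"type":"array","items":{"type":"array","items":{"type":"number"}}}},"required":["moves"]}

```bash
mkdir -p pics
cat > h.py <<'E'
import numpy as np, cv2
from plant import manip
from scipy.spatial.transform import Rotation as R
def rot(q): return R.from_quat([q[1],q[2],q[3],q[0]]).as_matrix()
def cam(name):
    c=manip.calibration(name); K=np.array(c['mtx'])
    if 'T' in c: return K,np.array(c['T'])
    s=manip.state(); T=np.eye(4); T[:3,:3]=rot(s['tool_rot']); T[:3,3]=s['tool_pos']
    return K,T@np.array(c['T_tool_cam'])
def snap(name,f):
    K,T=cam(name); im=np.array(manip.grab_frame(name)); cv2.imwrite('pics/'+f+'.png',im); np.savez('pics/'+f+'.npz',K=K,T=T); return im
def pt(f,u,v,z):
    d=np.load('pics/'+f+'.npz'); K,T=d['K'],d['T']
    r=T[:3,:3]@np.linalg.inv(K)@np.array([u,v,1.]); return T[:3,3]+r*(z-T[2,3])/r[2]
def px(f,p):
    d=np.load('pics/'+f+'.npz'); K,T=d['K'],d['T']
    q=K@(T[:3,:3].T@(np.array(p)-T[:3,3])); return q[:2]/q[2]
def delta(p,):
    s=manip.state(); return rot(s['tool_rot']).T@(np.array(p)-np.array(s['tool_pos']))*1000
E
python3 - <<'E'
from h import *
a=snap('scene','s1');b=snap('top','t1')
cv2.imwrite('pics/t1b.png',cv2.resize(b,(800,600),interpolation=cv2.INTER_CUBIC))
s=manip.state();print(s);print(rot(s['tool_rot']).round(3),manip.tcp_to_tips)
for n in('scene','top'):print(np.array(cam(n)[1]).round(3),cam(n)[0])
print(manip.calibration('wrist'))
E
```

```text
{'time': 0.1, 'joint_pos': array([ 1.03102526e+00,  5.33241107e-02,  1.61417475e+00,  5.88600362e-06,
        1.47600249e+00, -1.18980615e-01]), 'joint_vel': array([-0.00072493, -0.00287165, -0.00213761,  0.00058031,  0.00167398,
        0.00121117]), 'joint_efforts': array([ 1.25382971e-04, -3.94903207e+01, -3.71363997e+01, -1.59990900e-04,
        3.86057451e-03, -1.04598570e-05]), 'tool_pos': array([0.25497694, 0.56996514, 0.21455458]), 'tool_rot': array([-0.69087574,  0.6921515 , -0.14789709,  0.14745662]), 'contact_force': array([ 0.63092417, -1.41063854, -0.91670127]), 'ft_torque': array([-0.01770913,  0.03036258,  0.01343993]), 'gripper_width': 0.9980237726716019}
[[ 0.913 -0.001  0.408]
 [-0.408 -0.002  0.913]
 [-0.    -1.    -0.002]] 0.019
[[-0.687  0.408 -0.601  1.282]
 [ 0.727  0.404 -0.556  0.649]
 [ 0.016 -0.819 -0.574  0.751]
 [ 0.     0.     0.     1.   ]] [[431.87474097   0.         277.16473043]
 [  0.         431.87474097 210.80446887]
 [  0.           0.           1.        ]]
[[-1.800e-02 -9.850e-01  1.690e-01  3.620e-01]
 [-1.000e+00  1.800e-02 -1.000e-03 -4.500e-02]
 [-2.000e-03 -1.690e-01 -9.860e-01  1.127e+00]
 [ 0.000e+00  0.000e+00  0.000e+00  1.000e+00]] [[397.67139184   0.         279.14315004]
 [  0.         397.67139184 212.85321227]
 [  0.           0.           1.        ]]
{'mtx': array([[325.05573451,   0.        , 284.1341266 ],
       [  0.        , 325.05573451, 205.52848761],
       [  0.        ,   0.        ,   1.        ]]), 'T_tool_cam': array([[-1.10976241e-03,  9.58544537e-01,  2.84940590e-01,
        -7.29920478e-02],
       [ 6.03677342e-05, -2.84940700e-01,  9.58545144e-01,
        -1.58004313e-01],
       [ 9.99999382e-01,  1.08095858e-03,  2.58351315e-04,
        -6.89671649e-04],
       [ 0.00000000e+00,  0.00000000e+00,  0.00000000e+00,
         1.00000000e+00]])}
```

View pics/t1b.png

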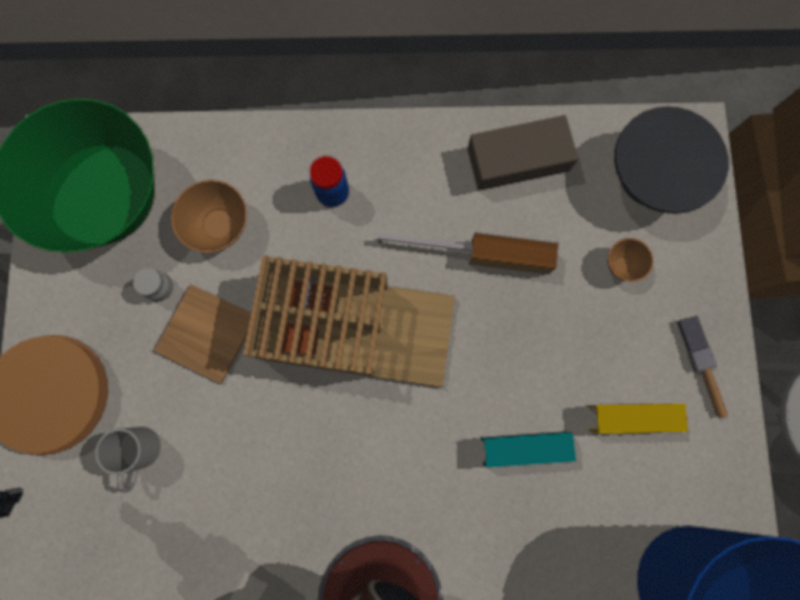

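View pics/s1.png

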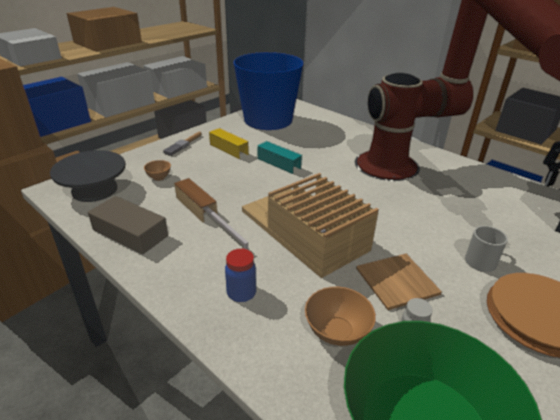

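The top view shows the candidates for the sleeve: brown at (515,252) with the aluminium shank and hook at (375,240), teal at (530,449), yellow at (641,418) and a grey-brown brick at (523,152). I choose the brown plywood one. The cabinet mouth faces right, with the sill at (415,335), and the ware board is at (202,333). Next is a close crop to check the sleeve and see which bay holds the tray.

Run:
```python
import cv2
b=cv2.imread('pics/t1.png')[150:285,100:400]
b=cv2.convertScaleAbs(b,alpha=1.5)
cv2.imwrite('pics/c1.png',cv2.resize(b,(800,360),interpolation=cv2.INTER_CUBIC))
```

```text
(no output)
```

View pics/c1.png

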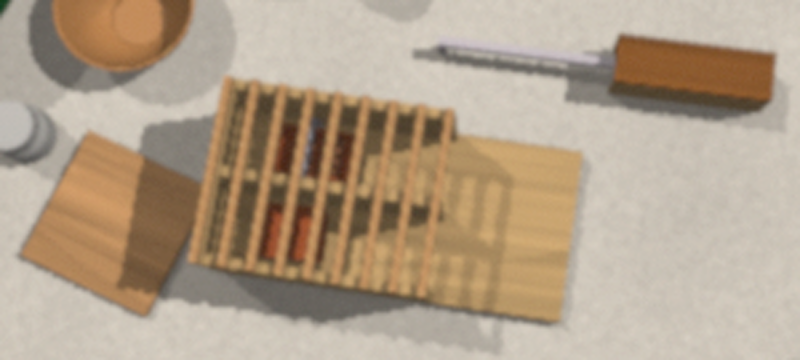

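Run:
```python
from h import *
def c(u,v,z,n): print(n,pt('t1',100+u/2.667,150+v/2.667,z).round(4))
for a in [(582,150,.02,'sillU'),(560,322,.02,'sillL'),(455,110,.138,'roofFU'),(430,298,.138,'roofFL'),(228,78,.138,'roofBU'),(192,262,.138,'roofBL'),
(618,35,.056,'slMU'),(611,88,.056,'slML'),(775,53,.056,'slBU'),(770,100,.056,'slBL'),(440,43,.035,'hook'),(610,57,.035,'shankAtMouth'),
(90,132,.012,'bT'),(150,315,.012,'bB'),(20,257,.012,'bL'),(310,147,.055,'bail')]: c(*a)
```

```text
sillU [ 0.5694 -0.1567  0.02  ]
sillL [ 0.3891 -0.1277  0.02  ]
roofFU [ 0.5884 -0.0249  0.138 ]
roofFL [0.4104 0.0009 0.138 ]
roofBU [0.6239 0.1926 0.138 ]
roofBL [0.4478 0.2224 0.138 ]
slMU [ 0.6844 -0.195   0.056 ]
slML [ 0.6275 -0.1854  0.056 ]
slBU [ 0.6618 -0.3579  0.056 ]
slBL [ 0.6117 -0.3495  0.056 ]
hook [ 0.6854 -0.0079  0.035 ]
shankAtMouth [ 0.6666 -0.1885  0.035 ]
bT [0.6003 0.3698 0.012 ]
bB [0.4043 0.2987 0.012 ]
bL [0.4673 0.4376 0.012 ]
bail [0.5711 0.1265 0.055 ]
```

The wire bail shows silver at crop (310,147), so the tray is in the upper bay (cabinet x = +43) and the clay box is in the lower one. The sizes agree with the given ones: cabinet depth 222, board diagonal 208, shank 181. I'll move above the shank and turn the jaws across it.

Emit:
{"fn": "apply_moves", "kwargs": {
  "moves": [
    [-1,40,0,-29,0,0,0],
    [-1,40,0,-29,0,0,0],
    [-1,40,0,-29,0,0,0],
    [-1,40,0,-29,0,0,0],
    [-1,40,0,-29,0,0,0],
    [-1,40,0,-29,0,0,0],
    [-1,40,0,-29,0,0,0],
    [-1,40,0,-29,0,0,0],
    [-1,40,0,-29,0,0,0],
    [-1,40,0,-29,0,0,0],
    [-1,40,0,-29,0,0,0],
    [-1,40,0,-29,0,0,0],
    [-1,40,0,-29,0,0,0],
    [-1,40,0,-29,0,0,0],
    [-1,40,0,-29,0,0,0],
    [-1,40,0,-29,0,0,0],
    [-1,36,0,-32,0,0,0]
  ]
}}

```text
time: 1.8
tool_pos: [0.6703, -0.1602, 0.2148]
tool_rot: [0.692, -0.691, 0.148, -0.147]
contact_force: [0.6, -0.1, 0.2]
gripper_width: 1.001
```

Emit:
{"fn": "apply_moves", "kwargs": {
  "moves": [
    [-1,0,0,0,0,8,0],
    [-1,0,0,0,0,8,0],
    [-1,0,0,0,0,8,0],
    [-1,0,0,0,0,8,0],
    [-1,0,0,0,0,8,0],
    [-1,0,0,0,0,8,0],
    [-1,0,0,0,0,8,0],
    [-1,0,0,0,0,8,0],
    [-1,0,0,0,0,8,0],
    [-1,0,0,0,0,0,0]
  ]
}}

```text
time: 2.8
tool_pos: [0.6694, -0.1583, 0.2149]
tool_rot: [0.472, -0.473, 0.526, -0.525]
contact_force: [-0.0, -0.0, 1.0]
gripper_width: 1.0
```

Run:
```python
from h import *
b=snap('wrist','w1'); s=manip.state();print(s['time'],s['tool_pos'],rot(s['tool_rot']).round(3))
cv2.imwrite('pics/w1b.png',cv2.resize(b,(800,600),interpolation=cv2.INTER_CUBIC))
print('predicted shank', px('w1',[.6666,-.1885,.035]),px('w1',[.6854,-.0079,.035]))
print('can',pt('t1',228,120,.11),'jar',pt('t1',103,197,.06),'bowla',pt('t1',147,150,.03),'bowls',pt('t1',441,182,.03))
```

```text
2.85 [ 0.66943269 -0.15828964  0.21501962] [[-0.104 -0.001  0.995]
 [-0.995  0.    -0.104]
 [-0.    -1.    -0.001]]
predicted shank [285.34708833 207.13232645] [285.26013427  19.67192971]
can [0.79418369 0.08798479 0.11      ] jar [0.59858324 0.43661505 0.06      ] bowla [0.74126597 0.33126042 0.03      ] bowls [ 0.63095829 -0.50596566  0.03      ]
```

View pics/w1b.png

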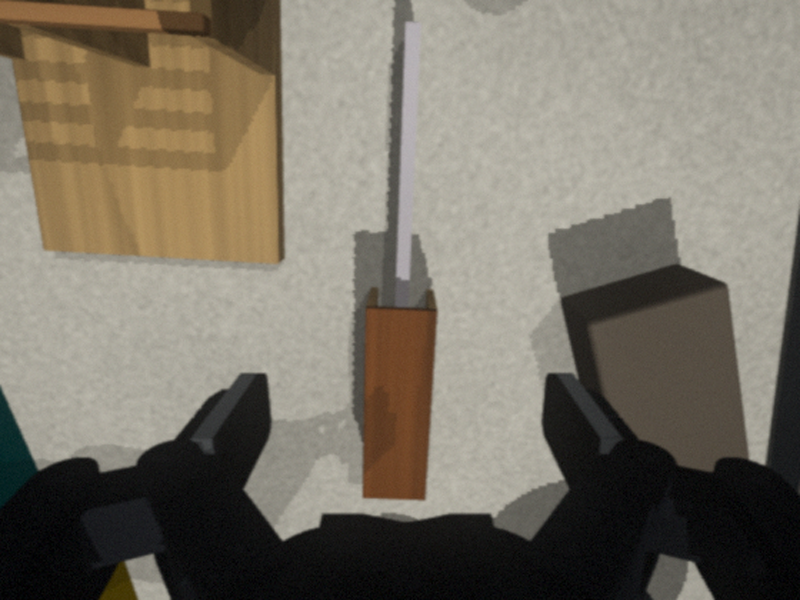

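Run:
```python
from h import *
k=1.42857
for u,v,z,n in [(412,23,.035,'hook'),(402.5,280,.035,'shank'),(366,307,.056,'mL'),(436,309,.056,'mR'),(363,497,.056,'bL'),(425,499,.056,'bR'),(43,249,.02,'sillL'),(282,262,.02,'sillR'),(280,80,.02,'sillRmid')]:
  print(n,pt('w1',u/k,v/k,z).round(4))
```

```text
hook [ 0.6886 -0.0053  0.035 ]
shank [ 0.6641 -0.1757  0.035 ]
mL [ 0.6366 -0.1873  0.056 ]
mR [ 0.6865 -0.1941  0.056 ]
bL [ 0.613  -0.3496  0.056 ]
bR [ 0.6633 -0.3568  0.056 ]
sillL [ 0.3899 -0.126   0.02  ]
sillR [ 0.5718 -0.1554  0.02  ]
sillRmid [ 0.5939 -0.0271  0.02  ]
```

Shank and sleeve agree on an axis at yaw 1.428, so I need 2.2° more turn. I'll descend on the shank about 30 mm ahead of the mouth and close.

Emit:
{"fn": "apply_moves", "kwargs": {
  "moves": [
    [-1,3,0,-3,0,2.2,0],
    [-1,0,45,0,0,0,0],
    [-1,0,45,0,0,0,0],
    [-1,0,45,0,0,0,0],
    [-1,0,35,0,0,0,0],
    [-1,0,16,0,0,0,0],
    [-1,0,0,0,0,0,0],
    [1,0,0,0,0,0,0],
    [1,0,0,0,0,0,0],
    [1,0,0,0,0,0,0],
    [1,0,0,0,0,0,0],
    [1,0,0,0,0,0,0],
    [1,0,0,0,0,0,0],
    [1,0,0,0,0,0,0],
    [1,0,0,0,0,0,0]
  ]
}}

```text
time: 4.35
tool_pos: [0.6663, -0.1611, 0.0296]
tool_rot: [0.462, -0.462, 0.535, -0.535]
contact_force: [0.4, 0.5, -0.1]
gripper_width: 0.004
```

Run:
```python
from h import *
b=snap('wrist','w2'); s=manip.state();print(s['time'],s['tool_pos'],s['gripper_width'],s['contact_force'])
cv2.imwrite('pics/w2b.png',b)
```

```text
4.4 [ 0.66632866 -0.16104719  0.02959653] 0.0035484039472699607 [ 0.28119437 -0.42854487 -0.22278383]
```

View pics/w2b.png

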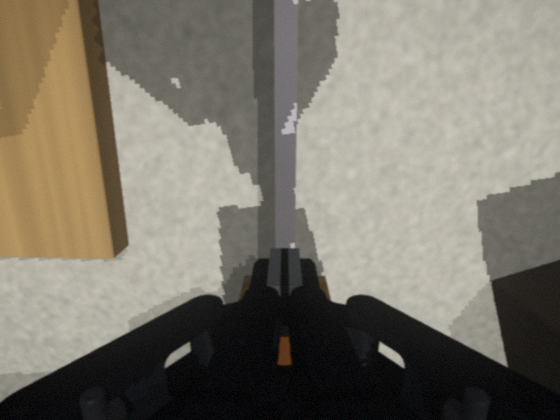

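The fingers read fully shut (0.004). The picture shows them closed at (285,250) just above the shank, which still runs undisturbed underneath. In camera terms the tips sit about 20–30 mm higher than I assumed, so I'll open and go down in steps, watching the force.

Emit:
{"fn": "apply_moves", "kwargs": {
  "moves": [
    [-1,0,0,0,0,0,0],
    [-1,0,0,0,0,0,0],
    [-1,0,0,0,0,0,0],
    [-1,0,0,0,0,0,0],
    [-1,0,5,0,0,0,0],
    [-1,0,5,0,0,0,0],
    [-1,0,0,0,0,0,0]
  ]
}}

```text
time: 5.1
tool_pos: [0.6654, -0.1607, 0.0182]
tool_rot: [0.462, -0.463, 0.536, -0.534]
contact_force: [-0.3, 1.1, 0.3]
gripper_width: 0.999
```

Run:
```python
from h import *
s=manip.state();print(s['time'],s['tool_pos'],s['gripper_width'],s['contact_force'],s['joint_pos'])
print([a for a in dir(manip) if a[0]!='_'])
# forward reach sanity: pixel triangulation of a fixed point from w1 & w2 (sill corner)
k=1.42857
print(pt('w1',282/k,262/k,.02),pt('w2',113,258,.02),pt('w1',436/k,309/k,.056))
```

```text
5.1 [ 0.66543561 -0.16074702  0.01816138] 0.9993940513551657 [-0.29022914  1.05810411  0.30659311] [-3.45622074e-01  3.71002527e-01  1.59309121e+00 -1.31862798e-05
  1.17989392e+00 -2.00543644e-01]
['IKError', 'calibration', 'grab_frame', 'job_done', 'state', 'tcp_to_tips']
[ 0.57181527 -0.15542611  0.02      ] [ 0.56879388 -0.15580532  0.02      ] [ 0.68650137 -0.19407791  0.056     ]
```

Emit:
{"fn": "apply_moves", "kwargs": {
  "moves": [
    [1,0,0,0,0,0,0],
    [1,0,0,0,0,0,0],
    [1,0,0,0,0,0,0],
    [1,0,0,0,0,0,0],
    [1,0,0,0,0,0,0],
    [1,0,0,0,0,0,0],
    [1,0,0,0,0,0,0]
  ]
}}

```text
time: 5.8
tool_pos: [0.6664, -0.1611, 0.0198]
tool_rot: [-0.462, 0.462, -0.535, 0.535]
contact_force: [1.4, 0.7, -0.4]
gripper_width: -0.0
```

Run:
```python
from h import *
s=manip.state();print(s['time'],s['tool_pos'],s['gripper_width'],s['contact_force'])
b=snap('wrist','w3')
cv2.imwrite('pics/w3b.png',cv2.resize(b[180:400,170:400],(690,660)[:2],interpolation=cv2.INTER_CUBIC)[:600])
```

```text
5.8 [ 0.66643267 -0.16106669  0.01976106] -5.047152389786317e-05 [ 1.36111828  0.65351402 -0.36992484]
```

View pics/w3b.png

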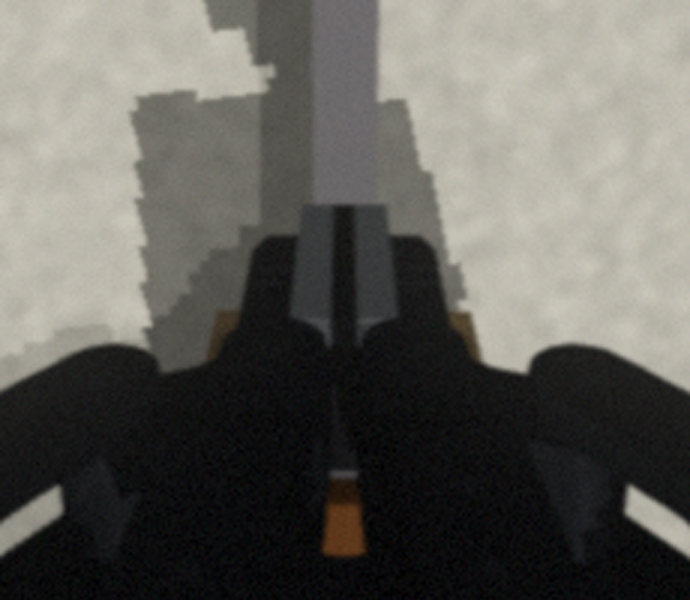

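Emit:
{"fn": "apply_moves", "kwargs": {
  "moves": [
    [1,0,2,0,0,0,0],
    [1,0,2,0,0,0,0],
    [1,0,0,0,0,0,0]
  ]
}}

```text
time: 6.15
tool_pos: [0.6684, -0.1614, 0.0197]
tool_rot: [-0.463, 0.462, -0.534, 0.536]
contact_force: [-4.1, 3.0, 12.8]
gripper_width: 0.001
```

Emit:
{"fn": "apply_moves", "kwargs": {
  "moves": [
    [1,0,-4,0,0,0,0],
    [1,0,0,0,0,0,0]
  ]
}}

```text
time: 6.35
tool_pos: [0.6669, -0.1613, 0.0205]
tool_rot: [-0.463, 0.462, -0.534, 0.535]
contact_force: [-0.8, 0.5, 0.1]
gripper_width: -0.0
```

Run:
```python
from h import *
b=snap('scene','s2'); s=manip.state();print(s['time'],s['tool_pos'],s['gripper_width'],s['contact_force'])
u,v=px('s2',s['tool_pos']);print(u,v, px('s2',np.array(s['tool_pos'])-[0,0,.019]))
u=int(u);v=int(v)
c=b[max(0,v-75):v+75,max(0,u-100):u+100];print(max(0,u-100),max(0,v-75))
cv2.imwrite('pics/s2b.png',cv2.resize(cv2.convertScaleAbs(c,alpha=1.5),None,fx=4,fy=4,interpolation=cv2.INTER_CUBIC))
```

```text
6.4 [ 0.66647367 -0.16112726  0.01975092] -0.0015229552522640975 [ 0.09409012 -0.45706733 -0.13860198]
215.31082296662035 217.85967102225274 [215.74567967 223.16776016]
115 142
```

View pics/s2b.png

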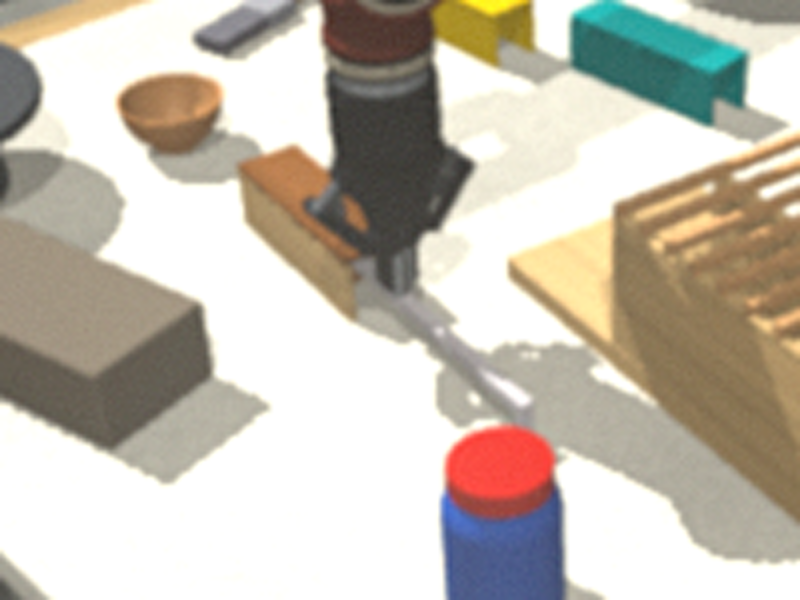

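The scene view (8th picture at most) shows the shut tips at crop (400,292), resting on top of the shank. So contact at TCP z = 0.0197 is the shank top (0.035), and the real tips stand about 15 mm above the reported TCP instead of 19 mm ahead of it. I'll open, go 23 mm lower and close.

Emit:
{"fn": "apply_moves", "kwargs": {
  "moves": [
    [-1,0,0,0,0,0,0],
    [-1,0,0,0,0,0,0],
    [-1,0,0,0,0,0,0],
    [-1,0,0,0,0,0,0],
    [-1,0,5,0,0,0,0],
    [-1,0,5,0,0,0,0],
    [-1,0,5,0,0,0,0],
    [-1,0,5,0,0,0,0],
    [-1,0,3,0,0,0,0],
    [-1,0,0,0,0,0,0],
    [1,0,0,0,0,0,0],
    [1,0,0,0,0,0,0],
    [1,0,0,0,0,0,0],
    [1,0,0,0,0,0,0],
    [1,0,0,0,0,0,0],
    [1,0,0,0,0,0,0],
    [1,0,0,0,0,0,0]
  ]
}}

```text
time: 8.1
tool_pos: [0.6667, -0.1611, -0.003]
tool_rot: [-0.463, 0.462, -0.535, 0.535]
contact_force: [0.1, -0.1, 1.0]
gripper_width: 0.101
```

Gripped on the shank (0.101 ≈ 9–10 mm). I'll draw it straight out by 180 mm.

Emit:
{"fn": "apply_moves", "kwargs": {
  "moves": [
    [1,-10,0,0,0,0,0],
    [1,-20,0,0,0,0,0],
    [1,-20,0,0,0,0,0],
    [1,-20,0,0,0,0,0],
    [1,-20,0,0,0,0,0],
    [1,-20,0,0,0,0,0],
    [1,-20,0,0,0,0,0],
    [1,-20,0,0,0,0,0],
    [1,-20,0,0,0,0,0],
    [1,-10,0,0,0,0,0],
    [1,0,0,0,0,0,0]
  ]
}}

```text
time: 9.2
tool_pos: [0.6929, 0.0198, -0.003]
tool_rot: [0.464, -0.462, 0.535, -0.534]
contact_force: [1.9, 3.5, 4.9]
gripper_width: 0.104
```

Emit:
{"fn": "apply_moves", "kwargs": {
  "moves": [
    [-1,0,0,0,0,0,0],
    [-1,0,0,0,0,0,0],
    [-1,0,0,0,0,0,0],
    [-1,0,0,0,0,0,0],
    [-1,0,0,0,0,0,0],
    [-1,0,-30,0,0,0,0],
    [-1,0,-40,0,0,0,0],
    [-1,0,-40,0,0,0,0],
    [-1,0,-40,0,0,0,0],
    [-1,40,0,0,0,0,0],
    [-1,40,0,0,0,0,0],
    [-1,40,0,0,0,0,0],
    [-1,0,0,0,0,0,0]
  ]
}}

```text
time: 10.5
tool_pos: [0.6744, -0.1064, 0.1469]
tool_rot: [-0.461, 0.461, -0.536, 0.537]
contact_force: [0.5, -0.2, -0.3]
gripper_width: 1.003
```

Run:
```python
from h import *
b=snap('wrist','w4'); s=manip.state();print(s['time'],s['tool_pos'],rot(s['tool_rot']).round(3))
cv2.imwrite('pics/w4b.png',cv2.resize(b,(800,600),interpolation=cv2.INTER_CUBIC))
```

```text
10.55 [ 0.67462479 -0.10412874  0.14671522] [[-0.148 -0.     0.989]
 [-0.989  0.    -0.148]
 [-0.    -1.    -0.   ]]
```

View pics/w4b.png

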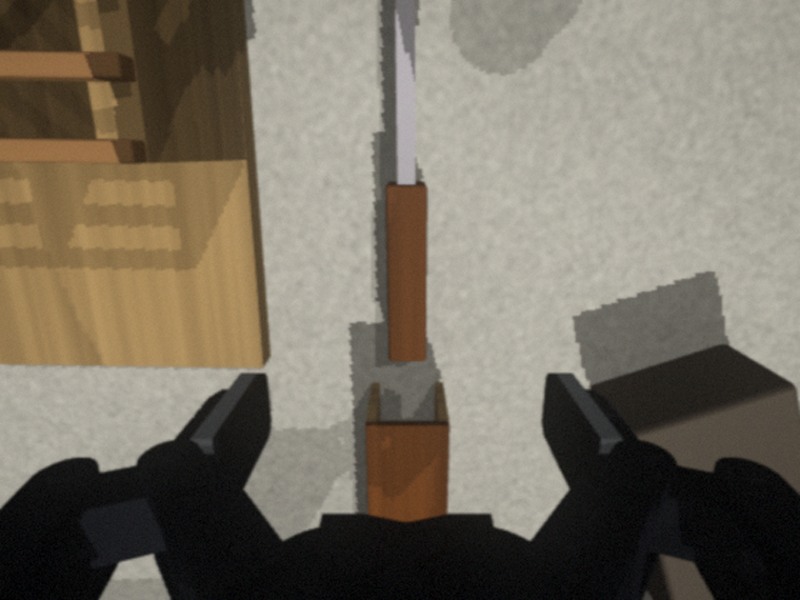

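The picker is out of its sleeve and flat on the table. The handle spans (387–426, 184–361), with the shank straight ahead.

Run:
```python
from h import *
k=1.42857
f=pt('w4',406.5/k,184/k,.036);r=pt('w4',407/k,361/k,.036);n=pt('w4',404.5/k,120/k,.035)
c=(f+r)/2;print(f,r,c,np.linalg.norm(f-r),np.arctan2(*(f-r)[[1,0]]),np.arctan2(*(n-r)[[1,0]]))
print('sill',pt('w4',265/k,366/k,.02),pt('w4',247/k,160/k,.02),pt('w4',0,363/k,.02))
for d in(-.015,0): print('delta',delta(c))
```

```text
[ 0.68252005 -0.05057219  0.036     ] [ 0.66666619 -0.15844554  0.036     ] [ 0.67459312 -0.10450887  0.036     ] 0.10903213152453908 1.424873588569341 1.431810296253955
sill [ 0.570687   -0.15530212  0.02      ] [ 0.59143782 -0.02390481  0.02      ] [ 0.39531545 -0.1267958   0.02      ]
delta [3.81399467e-01 1.10715220e+02 2.73405229e-02]
delta [3.81399467e-01 1.10715220e+02 2.73405229e-02]
```

Handle centre is (0.6746, −0.1045), length 109 (true 110). The TCP is right above it, so I'll turn 0° and descend to grip the handle.

Emit:
{"fn": "apply_moves", "kwargs": {
  "moves": [
    [-1,0,45,0,0,0,0],
    [-1,0,45,0,0,0,0],
    [-1,0,40,0,0,0,0],
    [-1,0,15,0,0,0,0],
    [-1,0,9,0,0,0,0],
    [-1,0,0,0,0,0,0],
    [1,0,0,0,0,0,0],
    [1,0,0,0,0,0,0],
    [1,0,0,0,0,0,0],
    [1,0,0,0,0,0,0],
    [1,0,0,0,0,0,0],
    [1,0,0,0,0,0,0]
  ]
}}

```text
time: 11.75
tool_pos: [0.676, -0.102, -0.0061]
tool_rot: [-0.463, 0.462, -0.534, 0.536]
contact_force: [0.2, -0.1, 5.1]
gripper_width: 0.27
```

Emit:
{"fn": "apply_moves", "kwargs": {
  "moves": [
    [1,0,-15,0,0,0,0],
    [1,0,-25,0,0,0,0],
    [1,0,-25,0,0,0,0],
    [1,0,-20,0,0,0,0],
    [1,25,0,0,0,0,0],
    [1,40,0,0,0,0,0],
    [1,40,0,0,0,0,0],
    [1,40,0,0,0,0,0],
    [1,40,0,0,0,0,0],
    [1,32,0,0,0,1.0,0],
    [1,0,0,0,0,0,0]
  ]
}}

```text
time: 12.85
tool_pos: [0.6424, -0.3207, 0.0781]
tool_rot: [-0.456, 0.457, -0.54, 0.54]
contact_force: [0.2, -0.2, -1.7]
gripper_width: 0.268
```

Run:
```python
from h import *
s=manip.state();print(s['time'],s['tool_pos'],rot(s['tool_rot']).round(3),s['contact_force'],s['gripper_width'])
p=delta([.4956,-.3204,s['tool_pos'][2]]);print(p)
```

```text
12.85 [ 0.64236827 -0.32070622  0.07808046] [[-0.167 -0.     0.986]
 [-0.986 -0.001 -0.167]
 [ 0.002 -1.    -0.   ]] [ 0.22480646 -0.23372643 -1.66268612] 0.26827713526003055
[ 2.41429081e+01  4.12702830e-02 -1.44769255e+02]
```

Emit:
{"fn": "apply_moves", "kwargs": {
  "moves": [
    [1,6,0,-36,0,-0.4,0],
    [1,6,0,-36,0,0,0],
    [1,6,0,-36,0,0,0],
    [1,6,0,-37,0,0,0],
    [1,0,0,0,0,0,0],
    [1,0,0,0,0,0,0]
  ]
}}

```text
time: 13.45
tool_pos: [0.4963, -0.3167, 0.0778]
tool_rot: [0.46, -0.459, 0.537, -0.537]
contact_force: [0.6, -0.0, -0.2]
gripper_width: 0.271
```

Run:
```python
from h import *
b=snap('wrist','w5'); s=manip.state();print(s['time'],s['tool_pos'],rot(s['tool_rot']).round(3),s['contact_force'])
cv2.imwrite('pics/w5b.png',cv2.resize(b,(800,600),interpolation=cv2.INTER_CUBIC))
c=np.array([.5028,-.0075]);X=np.array([.987,-.16]);Y=np.array([.16,.987]);p=np.array(s['tool_pos'])
d=p[:2]-c;print('tcp cab',d@X,d@Y)
print('shank end',px('w5',[*(p[:2]-rot(s['tool_rot'])[:2,0]*.277),.119]))
print('mouth floor bay corners',[px('w5',[*(c+x*X),.02]).round(0)*1.4286 for x in(.005,.043,.081)])
```

```text
13.5 [ 0.49729525 -0.31709667  0.07829801] [[-0.155  0.001  0.988]
 [-0.988 -0.    -0.155]
 [ 0.    -1.     0.001]] [ 0.79314171 -0.14931307 -1.07333927]
tcp cab 0.04410228348520279 -0.3064526765269141
shank end [  293.61672989 -1186.34039066]
mouth floor bay corners [array([ 287.1486, -655.7274]), array([ 412.8654, -654.2988]), array([ 540.0108, -654.2988])]
```

View pics/w5b.png

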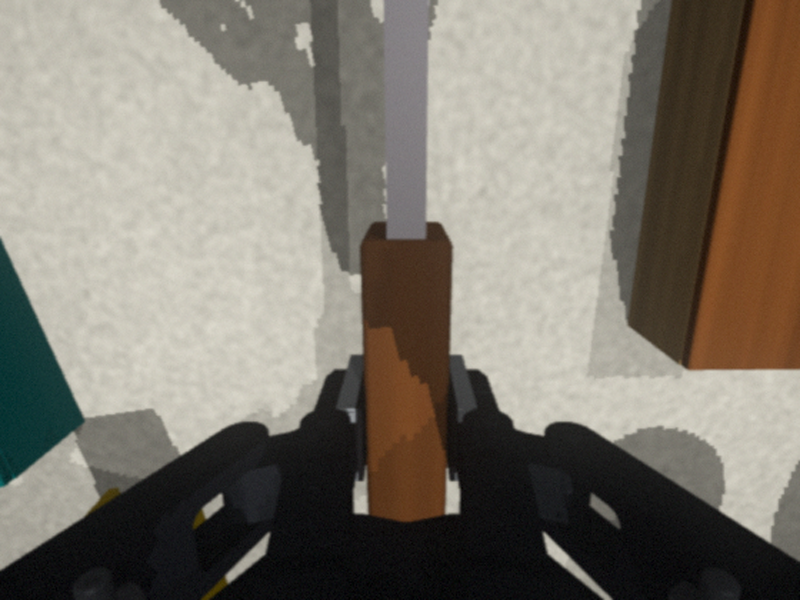

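The picker sits straight in the jaws: handle at (407,380), shank running up at (405,120). The hook is in line with the tray bay (cabinet x 44), so I'll insert it over the bail.

Emit:
{"fn": "apply_moves", "kwargs": {
  "moves": [
    [1,-20,0,0,0,0,0],
    [1,-30,0,0,0,0,0],
    [1,-30,0,0,0,0,0],
    [1,-30,0,0,0,0,0],
    [1,-30,0,0,0,0,0],
    [1,-30,0,0,0,0,0],
    [1,-25,0,0,0,0,0],
    [1,-19,0,0,0,0,0],
    [1,0,0,0,0,0,0]
  ]
}}

```text
time: 14.4
tool_pos: [0.5309, -0.1027, 0.0779]
tool_rot: [0.461, -0.461, 0.536, -0.536]
contact_force: [0.3, 0.2, -2.3]
gripper_width: 0.269
```

Run:
```python
from h import *
b=snap('top','t2'); s=manip.state();print(s['time'],s['tool_pos'],s['contact_force'],s['gripper_width'])
c=np.array([.5028,-.0075]);X=np.array([.987,-.16]);Y=np.array([.16,.987]);p=np.array(s['tool_pos'])
d=p[:2]-c;print('tcp cab',d@X,d@Y)
w=b[160:270,150:300]
cv2.imwrite('pics/t2b.png',cv2.resize(cv2.convertScaleAbs(w,alpha=1.7),None,fx=5.33,fy=5.33,interpolation=cv2.INTER_CUBIC))
for y,z in((.185,.119),(.143,.068),(.14,.04),(.18,.04),(.1,.04)):print(y,z,(px('t2',[*(c+.043*X+y*Y),z])-[150,160])*5.33)
```

```text
14.45 [ 0.53072495 -0.10415254  0.07798722] [ 0.62118955 -0.05440951 -1.60843546] 0.26829742945180424
tcp cab 0.0430263287193138 -0.0909280672375587
0.185 0.119 [246.44113782 209.7155063 ]
0.143 0.068 [348.51104194 241.50021264]
0.14 0.04 [362.76649963 252.38615793]
0.18 0.04 [287.25399085 241.70907573]
0.1 0.04 [438.42110022 263.08333119]
```

View pics/t2b.png

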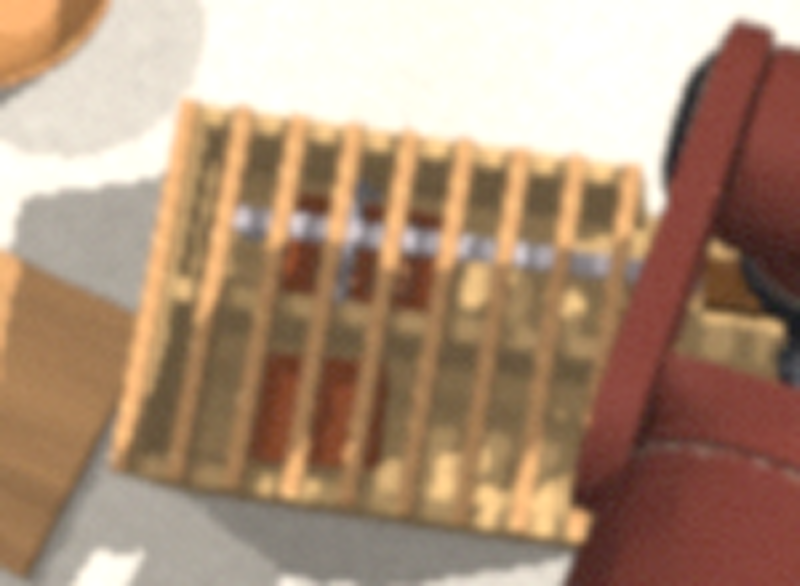

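The top view shows the shank running over the tray's bail bar (crossing at about (355,235)), with the hook end at (240,220). That is past the tray's rear edge (287) and short of the back wall. I'll lower it behind the bar and start pulling.

Emit:
{"fn": "apply_moves", "kwargs": {
  "moves": [
    [1,0,12,0,0,0,0],
    [1,0,12,0,0,0,0],
    [1,0,10,0,0,0,0],
    [1,0,0,0,0,0,0],
    [1,10,0,0,0,0,0],
    [1,10,0,0,0,0,0],
    [1,10,0,0,0,0,0],
    [1,0,0,0,0,0,0]
  ]
}}

```text
time: 15.25
tool_pos: [0.5254, -0.1374, 0.0444]
tool_rot: [-0.459, 0.459, -0.537, 0.538]
contact_force: [-0.1, -0.9, -1.3]
gripper_width: 0.269
```

Emit:
{"fn": "apply_moves", "kwargs": {
  "moves": [
    [1,7,0,0,0,0,0],
    [1,7,0,0,0,0,0],
    [1,7,0,0,0,0,0],
    [1,7,0,0,0,0,0],
    [1,7,0,0,0,0,0],
    [1,7,0,0,0,0,0]
  ]
}}

```text
time: 15.85
tool_pos: [0.5186, -0.1776, 0.0436]
tool_rot: [0.46, -0.46, 0.537, -0.537]
contact_force: [0.3, 1.6, -1.2]
gripper_width: 0.267
```

The force along the pull is now +1.6 N, so the hook has the bail. I'll keep pulling smoothly.

Emit:
{"fn": "apply_moves", "kwargs": {
  "moves": [
    [1,10,0,0,0,0,0],
    [1,10,0,0,0,0,0],
    [1,10,0,0,0,0,0],
    [1,10,0,0,0,0,0],
    [1,10,0,0,0,0,0],
    [1,10,0,0,0,0,0],
    [1,10,0,0,0,0,0],
    [1,10,0,0,0,0,0],
    [1,10,0,0,0,0,0],
    [1,10,0,0,0,0,0],
    [1,10,0,0,0,0,0],
    [1,10,0,0,0,0,0],
    [1,10,0,0,0,0,0],
    [1,10,0,0,0,0,0],
    [1,10,0,0,0,0,0],
    [1,10,0,0,0,0,0],
    [1,10,0,0,0,0,0],
    [1,8,0,0,0,0,0],
    [1,5,0,0,0,0,0],
    [1,0,0,0,0,0,0]
  ]
}}

```text
time: 17.85
tool_pos: [0.4904, -0.3588, 0.0439]
tool_rot: [-0.459, 0.46, -0.537, 0.538]
contact_force: [-0.2, -0.3, -1.9]
gripper_width: 0.27
```

Run:
```python
from h import *
b=snap('scene','s3');t=snap('top','t3'); s=manip.state();print(s['time'],s['tool_pos'],s['contact_force'],s['gripper_width'])
w=cv2.resize(cv2.convertScaleAbs(b[120:290,180:400],alpha=1.4),None,fx=2.3,fy=2.3,interpolation=cv2.INTER_CUBIC)
v=cv2.resize(cv2.convertScaleAbs(t[180:300,200:360],alpha=1.4),None,fx=1.8,fy=1.8,interpolation=cv2.INTER_CUBIC)
o=np.zeros((max(w.shape[0],v.shape[0]),w.shape[1]+v.shape[1],3),np.uint8);o[:w.shape[0],:w.shape[1]]=w;o[:v.shape[0],w.shape[1]:]=v
cv2.imwrite('pics/s3b.png',o);print(o.shape,w.shape)
```

```text
17.95 [ 0.49041644 -0.35801478  0.04376135] [ 1.30088917  0.19049675 -1.39031596] 0.27146215625922643
(391, 794, 3) (391, 506, 3)
```

View pics/s3b.png

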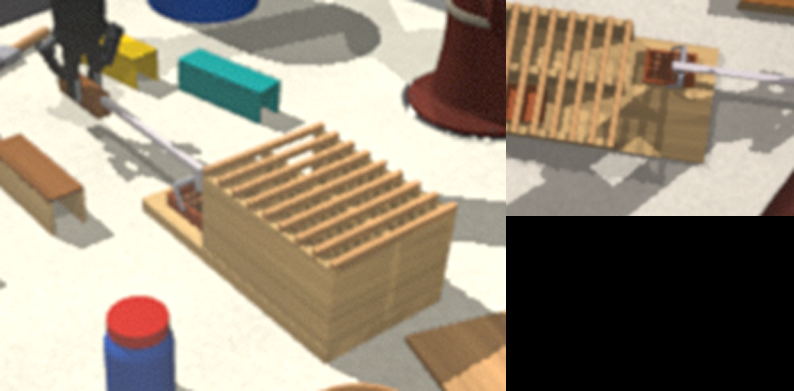

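The tray stands on the sill at top-part (668,66), with the hook still behind the bail at (677,66). I'll ease off, raise the hook and carry the picker back to the clear strip of table beside the cabinet.

Emit:
{"fn": "apply_moves", "kwargs": {
  "moves": [
    [1,-4,0,0,0,0,0],
    [1,0,-9,0,0,0,0],
    [1,0,-14,0,0,0,0],
    [1,0,-14,0,0,0,0],
    [1,0,0,20,0,0,0],
    [1,0,0,35,0,0,0],
    [1,0,0,35,0,0,0],
    [1,0,0,35,0,0,0],
    [1,0,0,26,0,0,0],
    [1,-29,0,0,0,0,0],
    [1,-40,0,0,0,0,0],
    [1,-40,0,0,0,0,0],
    [1,-40,0,0,0,0,0],
    [1,-40,0,0,0,0,0],
    [1,-40,0,0,0,0,0],
    [1,-40,0,0,0,0,0],
    [1,0,0,0,0,0,0]
  ]
}}

```text
time: 19.65
tool_pos: [0.683, -0.1068, 0.0826]
tool_rot: [-0.462, 0.46, -0.536, 0.536]
contact_force: [-1.2, -0.4, -1.1]
gripper_width: 0.27
```

Emit:
{"fn": "apply_moves", "kwargs": {
  "moves": [
    [1,0,20,0,0,0,0],
    [1,0,25,0,0,0,0],
    [1,0,20,0,0,0,0],
    [1,0,10,0,0,0,0],
    [1,0,5,0,0,0,0],
    [1,0,3,0,0,0,0],
    [1,0,0,0,0,0,0]
  ]
}}

```text
time: 20.35
tool_pos: [0.6825, -0.112, -0.0013]
tool_rot: [-0.46, 0.459, -0.537, 0.538]
contact_force: [-0.6, -0.2, -1.4]
gripper_width: 0.268
```

Emit:
{"fn": "apply_moves", "kwargs": {
  "moves": [
    [1,0,2,0,0,0,0],
    [1,0,1,0,0,0,0],
    [1,0,1,0,0,0,0],
    [1,0,0,0,0,0,0]
  ]
}}

```text
time: 20.75
tool_pos: [0.6821, -0.1116, -0.006]
tool_rot: [-0.46, 0.46, -0.537, 0.537]
contact_force: [0.4, -0.1, -1.9]
gripper_width: 0.267
```

Emit:
{"fn": "apply_moves", "kwargs": {
  "moves": [
    [1,0,0.5,0,0,0,0],
    [-1,0,0,0,0,0,0],
    [-1,0,0,0,0,0,0],
    [-1,0,0,0,0,0,0],
    [-1,0,0,0,0,0,0],
    [-1,0,0,0,0,0,0],
    [-1,0,-30,0,0,0,0],
    [-1,0,-45,0,0,0,0],
    [-1,0,-45,0,0,0,0],
    [-1,0,-45,0,0,0,0],
    [-1,-3,-25,-36,0,0,0],
    [-1,-3,0,-36,0,0,0],
    [-1,-3,0,-36,0,0,0],
    [-1,-4,0,-42,0,0,0],
    [-1,0,0,0,0,0,0]
  ]
}}

```text
time: 22.25
tool_pos: [0.5308, -0.0739, 0.181]
tool_rot: [0.459, -0.461, 0.539, -0.536]
contact_force: [0.4, 0.5, -0.6]
gripper_width: 0.999
```

Emit:
{"fn": "apply_moves", "kwargs": {
  "moves": [
    [-1,0,0,0,0,-8.2,0],
    [-1,0,0,0,0,-8.2,0],
    [-1,0,0,0,0,-8.2,0],
    [-1,0,0,0,0,-8.2,0],
    [-1,0,0,0,0,-8.2,0],
    [-1,0,0,0,0,-8.2,0],
    [-1,0,0,0,0,-8.2,0],
    [-1,0,0,0,0,-8.2,0],
    [-1,0,0,0,0,-8.2,0],
    [-1,0,0,0,0,-8.2,0],
    [-1,0,0,0,0,-7.7,0],
    [-1,0,0,0,0,0,0]
  ]
}}

```text
time: 23.45
tool_pos: [0.5363, -0.0757, 0.1834]
tool_rot: [-0.705, 0.705, -0.057, 0.057]
contact_force: [0.1, 0.4, 0.5]
gripper_width: 1.0
```

Run:
```python
from h import *
b=snap('wrist','w6'); t=snap('top','t4'); s=manip.state();print(s['time'],s['tool_pos'],rot(s['tool_rot']).round(3))
v=cv2.resize(cv2.convertScaleAbs(t[130:300,180:420],alpha=1.4),(340,241),interpolation=cv2.INTER_CUBIC)
w=cv2.resize(b[0:330,110:450],None,fx=1.35,fy=1.35,interpolation=cv2.INTER_CUBIC)
o=np.zeros((w.shape[0],w.shape[1]+340,3),np.uint8);o[:,:w.shape[1]]=w;o[:241,w.shape[1]:]=v
cv2.imwrite('pics/w6b.png',o);print(o.shape,w.shape)
c=np.array([.5028,-.0075]);X=np.array([.987,-.16]);Y=np.array([.16,.987])
for x,y,z in((.043,-.062,.04),(.043,-.079,.063),(.017,-.022,.04),(.069,-.102,.04)):print(x,y,(px('w6',[*(c+x*X+y*Y),z])-[110,0])*1.35)
```

```text
23.55 [ 0.53610403 -0.07564739  0.18334886] [[ 0.987  0.     0.163]
 [-0.163 -0.     0.987]
 [ 0.    -1.    -0.   ]]
(446, 799, 3) (446, 459, 3)
0.043 -0.062 [235.75689594 253.62163492]
0.043 -0.079 [209.86385851 261.80321583]
0.017 -0.022 [293.90257116 216.88053365]
0.069 -0.102 [180.33004631 288.64476411]
```

View pics/w6b.png

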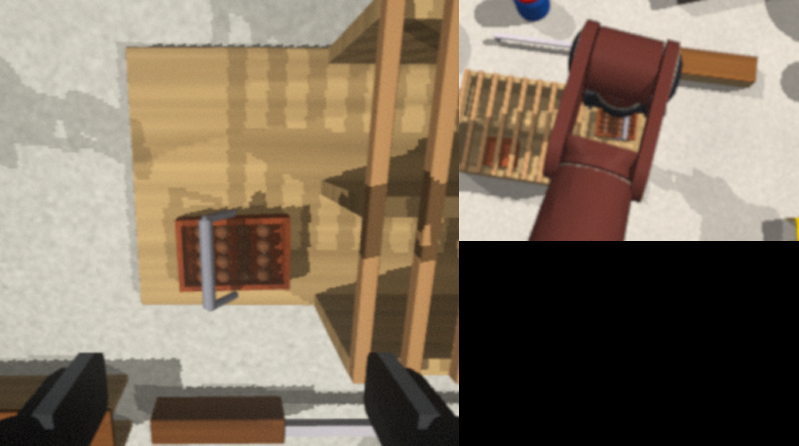

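The wrist view shows the tray at (177–290, 215–291) with the bail bar from (205,220) to (209,308), leaning to its front stop and yawed about 2.5°. That matches the prediction. The picker lies flat beside the cabinet. I'll align and grip the bar.

Emit:
{"fn": "apply_moves", "kwargs": {
  "moves": [
    [-1,0,0,-19,0,-2.5,0],
    [-1,0,40,0,0,0,0],
    [-1,0,40,0,0,0,0],
    [-1,0,40,0,0,0,0],
    [-1,0,20,0,0,0,0],
    [-1,0,9,0,0,0,0],
    [-1,0,0,0,0,0,0],
    [1,0,0,0,0,0,0],
    [1,0,0,0,0,0,0],
    [1,0,0,0,0,0,0],
    [1,0,0,0,0,0,0],
    [1,0,0,0,0,0,0],
    [1,0,0,0,0,0,0],
    [1,0,0,0,0,0,0]
  ]
}}

```text
time: 24.95
tool_pos: [0.5329, -0.0943, 0.0348]
tool_rot: [-0.706, 0.706, -0.041, 0.042]
contact_force: [-0.5, 1.3, 4.1]
gripper_width: 0.074
```

Emit:
{"fn": "apply_moves", "kwargs": {
  "moves": [
    [1,0,-2,0,0,0,0],
    [1,0,-2,0,0,0,0],
    [1,0,-2,0,0,0,0],
    [1,0,-2,0,0,0,0],
    [1,0,-2,0,0,0,0],
    [1,0,-3,-2,0,0,0],
    [1,0,-4,-3,0,0,0],
    [1,0,-5,-5,0,0,0],
    [1,0,-8,-5,0,0,0],
    [1,0,0,0,0,0,0]
  ]
}}

```text
time: 25.95
tool_pos: [0.5321, -0.1104, 0.0661]
tool_rot: [-0.705, 0.706, -0.041, 0.043]
contact_force: [-0.1, 0.8, -1.8]
gripper_width: 0.079
```

Emit:
{"fn": "apply_moves", "kwargs": {
  "moves": [
    [1,0,-15,0,0,0,0],
    [1,0,-20,0,0,0,0],
    [1,0,-25,0,0,0,0],
    [1,0,-25,0,0,0,0],
    [1,0,-25,0,0,0,0],
    [1,0,-15,0,0,0,0],
    [1,0,0,0,0,0,0],
    [1,0,0,0,0,0,0]
  ]
}}

```text
time: 26.75
tool_pos: [0.5306, -0.1091, 0.1888]
tool_rot: [0.706, -0.706, 0.042, -0.041]
contact_force: [-0.6, 0.2, -2.3]
gripper_width: 0.078
```

Run:
```python
from h import *
F=[]
for i in range(6):
  b=snap('wrist','w7'); s=manip.state();F.append(s['contact_force'])
print(s['time'],s['tool_pos'],np.mean(F,0),s['gripper_width'])
h=cv2.cvtColor(b,cv2.COLOR_BGR2HSV); m=((h[...,0]<10)|(h[...,0]>175))&(h[...,1]>130)&(h[...,2]>40)
n,l,st,ce=cv2.connectedComponentsWithStats(m.astype(np.uint8))
print([ (st[i].tolist(),ce[i].round()) for i in range(1,n) if st[i,4]>150])
# ascii map of wrist image, 14px cells
for r in range(150,360,14): print(r,''.join('T' if m[r:r+14,c:c+10].mean()>.4 else ('#' if b[r:r+14,c:c+10].mean()<45 else '.') for c in range(100,470,10)))
p=np.array(s['tool_pos']);Rm=rot(s['tool_rot'])
for q in((-26,-40),(-26,40),(26,-40),(26,40)): print(q,px('w7',p+Rm@np.array([q[0],-31+19+5+18+10.0,q[1]])/1000).round())
```

```text
27.05 [ 0.53026592 -0.10897691  0.18785762] [-0.16166197  0.14464301 -1.90688949] 0.07441334355011224
[([539, 73, 21, 67, 738], array([552., 113.])), ([510, 79, 19, 56, 280], array([518., 104.])), ([240, 203, 44, 80, 1310], array([254., 234.])), ([300, 202, 99, 103, 4083], array([359., 252.]))]
150 .....................................
164 .....................................
178 .....................................
192 .....................................
206 ..............TTTT...TTTTTTTTT.......
220 ..............TTT....T..T..TTT.......
234 ..............TTT....T..T..TTT.......
248 ..............TT.....T..T.TTTT.......
262 ..............T#.....##.T.TTT........
276 ...............#.#.#.##.T.TTT........
290 .........##...###..#####TT##T........
304 .......##########..###########.......
318 ....#############...############.....
332 .################...###############..
346 ######..#########...#########..######
(-26, -40) [215. 196.]
(-26, 40) [355. 196.]
(26, -40) [220. 278.]
(26, 40) [350. 278.]
```

The tray is lifted: about 1.9 N of weight, and in the wrist image it is level and sits +18 mm along tool z, with the bail still leaning in the grip. I'll carry it over the cabinet to the board.

Emit:
{"fn": "apply_moves", "kwargs": {
  "moves": [
    [1,-6,0,10,0,0,0],
    [1,-6,0,20,0,0,0],
    [1,-6,0,30,0,0,0],
    [1,-6,0,35,0,0,0],
    [1,-6,0,35,0,0,0],
    [1,-6,0,35,0,0,0],
    [1,-6,0,35,0,0,0],
    [1,-6,0,35,0,0,0],
    [1,-6,0,35,0,0,0],
    [1,-6,0,35,0,0,0],
    [1,-6,0,35,0,0,0],
    [1,-6,0,30,0,0,0],
    [1,-5,0,25,0,0,0],
    [1,-4,0,15,0,0,0],
    [1,0,0,10,0,0,0],
    [1,0,0,0,0,0,0],
    [1,0,0,0,0,0,0]
  ]
}}

```text
time: 28.75
tool_pos: [0.4996, 0.3167, 0.1891]
tool_rot: [-0.706, 0.706, -0.042, 0.041]
contact_force: [-0.3, 0.3, -2.4]
gripper_width: 0.078
```

Run:
```python
from h import *
b=snap('wrist','w8'); s=manip.state();print(s['time'],s['tool_pos'],s['contact_force'],s['gripper_width'],rot(s['tool_rot']).round(3))
h=cv2.cvtColor(b,cv2.COLOR_BGR2HSV); m=((h[...,0]<10)|(h[...,0]>175))&(h[...,1]>130)&(h[...,2]>40)
ys,xs=np.nonzero(m[190:310,220:420]);print(xs.min()+220,xs.max()+220,ys.min()+190)
# board outline: wood hue, in wrist image
w=(h[...,0]>=8)&(h[...,0]<=20)&(h[...,1]>90)&(h[...,2]>50)
for r in range(0,330,12): print('%3d'%r,''.join('T' if m[r:r+12,c:c+8].mean()>.4 else '#' if b[r:r+12,c:c+8].mean()<35 else 'w' if w[r:r+12,c:c+8].mean()>.5 else '.' for c in range(0,560,8)))
Z=.012;C=np.array([.502,.334]);a=-.47
for sx,sy in((1,1),(1,-1),(-1,-1),(-1,1)):
  q=C+.075*(sx*np.array([np.cos(a),np.sin(a)])+sy*np.array([-np.sin(a),np.cos(a)])); print(q,px('w8',[*q,Z]).round())
```

```text
28.8 [0.49965943 0.31649797 0.189093  ] [-0.75966846  0.4766868  -1.64403627] 0.0730357140297305 [[ 0.993 -0.     0.118]
 [-0.118 -0.001  0.993]
 [-0.    -1.    -0.001]]
238 397 201
  0 ..............................................................wwwwwwww
 12 ..............................................................wwwwwwww
 24 ..............................................................wwwwwwww
 36 .............................................................wwwwwwwww
 48 ..............................................................wwwwwwww
 60 ..............................................................wwwwwwww
 72 ..............................................................wwwwwwww
 84 .................................w............................wwwwwwww
 96 ................................wwwwww.........................wwwwwww
108 ................................wwwwwwwwww......................wwwwww
120 ...............................wwwwwwwwwwwwwww...................wwwww
132 wwwwwwwwwwww...................wwwwwwwwwwwwwwwwwww.................www
144 wwwwwwwwwwwwww
[... 625 characters left out ...]
TwwTTwwTTT.....................
252 wwwwwwwwwwwwwwwwwwwwwwwww.....TT.......TwwTTwTTTT.....................
264 wwwwwwwwwwwwwwwwwwwwwwwww.....T#.......#.wTTwTTTT.....................
276 wwwwwwwwwwwwwwwwwwwwwwwww......#.......##wTwwTTTT.....................
288 wwwwwwwwwwwwwwwwwwwwwwww......###.....####TTTTTTT.....................
300 wwwwwwwwwwwwwwwwwwwww.####...#####...######..###......................
312 wwwwwwwwwwwwwwwwwww###############...##############...............###.
324 wwwwwwwwwwwwwwww##################...#################.........#######
[0.60283409 0.36690115] [339. 265.]
[0.53490115 0.23316591] [212. 222.]
[0.40116591 0.30109885] [257.  84.]
[0.46909885 0.43483409] [397. 139.]
```

The board outline in the image, with corners at about (268,88) and (400,137), agrees with the prediction ((257,84), (397,139)) to about 5 mm. Lowering now, slowly at the end.

Emit:
{"fn": "apply_moves", "kwargs": {
  "moves": [
    [1,0,15,0,0,0,0],
    [1,0,25,0,0,0,0],
    [1,0,30,0,0,0,0],
    [1,0,30,0,0,0,0],
    [1,0,25,0,0,0,0],
    [1,0,15,0,0,0,0],
    [1,0,10,0,0,0,0],
    [1,0,5,0,0,0,0],
    [1,0,2,0,0,0,0],
    [1,0,0,0,0,0,0]
  ]
}}

```text
time: 29.8
tool_pos: [0.5003, 0.3177, 0.0331]
tool_rot: [0.706, -0.706, 0.041, -0.042]
contact_force: [0.1, -0.5, -3.0]
gripper_width: 0.074
```

Emit:
{"fn": "apply_moves", "kwargs": {
  "moves": [
    [1,0,1,0,0,0,0],
    [1,0,1,0,0,0,0],
    [1,0,1,0,0,0,0],
    [1,0,1,0,0,0,0],
    [1,0,1,0,0,0,0],
    [1,0,0,0,0,0,0]
  ]
}}

```text
time: 30.4
tool_pos: [0.4994, 0.3174, 0.0271]
tool_rot: [-0.706, 0.706, -0.041, 0.041]
contact_force: [0.5, 0.3, -1.3]
gripper_width: 0.075
```

Emit:
{"fn": "apply_moves", "kwargs": {
  "moves": [
    [1,0,0.5,0,0,0,0],
    [1,0,0.5,0,0,0,0],
    [1,0,0.5,0,0,0,0],
    [1,0,0,0,0,0,0],
    [1,0,0,0,0,0,0]
  ]
}}

```text
time: 30.9
tool_pos: [0.4997, 0.3174, 0.0268]
tool_rot: [-0.706, 0.706, -0.041, 0.041]
contact_force: [-4.2, -1.6, 5.9]
gripper_width: 0.078
```

Run:
```python
from h import *
F=[]
for i in range(8):
  manip.grab_frame('wrist'); s=manip.state();F.append(s['contact_force'])
print(s['time'],s['tool_pos'],np.mean(F,0))
```

```text
31.3 [0.49973125 0.31739547 0.02682949] [-3.44381998 -2.07152848  5.61224448]
```

The tray has landed (+5.6 N at the predicted height). I'll relax half a millimetre, open and rise.

Emit:
{"fn": "apply_moves", "kwargs": {
  "moves": [
    [1,0,-0.5,0,0,0,0],
    [0.4,0,0,0,0,0,0],
    [0,0,0,0,0,0,0],
    [-0.5,0,0,0,0,0,0],
    [-0.5,0,0,0,0,0,0],
    [-0.5,0,0,0,0,0,0],
    [-0.5,0,-10,0,0,0,0],
    [-0.5,0,-30,0,0,0,0],
    [-0.5,0,-40,0,0,0,0],
    [-0.5,0,-40,0,0,0,0],
    [-0.5,0,-40,0,0,0,0],
    [-0.5,0,0,0,0,0,0]
  ]
}}

```text
time: 32.5
tool_pos: [0.5034, 0.3193, 0.1955]
tool_rot: [0.708, -0.703, 0.037, -0.046]
contact_force: [0.8, -0.1, 0.1]
gripper_width: 0.75
```

Run:
```python
from h import *
b=snap('wrist','w9'); s=manip.state();print(s['time'],s['tool_pos'],s['contact_force'],s['gripper_width'])
h=cv2.cvtColor(b,cv2.COLOR_BGR2HSV); m=((h[...,0]<10)|(h[...,0]>175))&(h[...,1]>130)&(h[...,2]>40)
w=(h[...,0]>=8)&(h[...,0]<=20)&(h[...,1]>90)&(h[...,2]>50)
for r in range(60,300,8): print('%3d'%r,''.join('T' if m[r:r+8,c:c+6].mean()>.4 else '#' if b[r:r+8,c:c+6].mean()<35 else 'w' if w[r:r+8,c:c+6].mean()>.5 else '.' for c in range(180,450,6)))
p=s['tool_pos'];Rm=rot(s['tool_rot']); c=p[:2]+.017*Rm[:2,2];print('exp tray',c)
for sx,sy in((1,1),(1,-1),(-1,-1),(-1,1)):
  print(px('w9',[*(c+Rm[:2,0]*sx*.026+Rm[:2,2]*sy*.04),.032]).round())
```

```text
32.55 [0.50186947 0.31855225 0.19176549] [-0.54912467  0.0430488  -0.05927143] 0.7507473060642706
 60 .............................................
 68 .............................................
 76 .............................................
 84 .............www.............................
 92 ............wwwwwwww.........................
100 ............wwwwwwwwwww......................
108 ............wwwwwwwwwwwwwww..................
116 ...........wwwwwwwwwwwwwwwwwww...............
124 ...........wwwwwwwwwwwwwwwwwwwwwww...........
132 ..........wwwwwwwwwwwwwwwwwwwwwwwwww.........
140 ww........wwwwwwwwwwwwwwwwwwwwwwwww..........
148 ww.......wwwwwww....wwwwwwwwwwwwwww..........
156 ww.......wwwwTTT..TTTTTwTTwwwwwwww...........
164 ww.......wwwwTTw..wTwTwwTTwwwwwww............
172 ww......wwwwwTTw..wTwTwwTTwwwwwww............
180 ww......wwwwwTTw..wTwwwwTTwwwwww.............
188 ww.....wwwwwwTTw..wTwwwwTTwwwwww.............
196 ww.....wwwwwwTTT..TTTTTTTTwwwww..............
204 ww.....wwwwwwwww..w.wwwwwwwwww...............
212 ww.....wwwwwwwww..wwwwwwwwwwww...............
220 ww........wwwwwwwwwwwwwwwwwww................
228 ww............wwwwwwwwwwwwwww................
236 ww................wwwwwwwwww.................
244 www....................wwww..................
252 www..........................................
260 ww..#........................................
268 #...#........................................
276 ...##........................................
284 ..###.........................##.............
292 ..###.........................###...#........
exp tray [0.50385432 0.33543578]
[338. 206.]
[260. 206.]
[259. 155.]
[340. 155.]
```

The wrist image gives the tray at columns 258–336, rows 156–204. That matches an upright tray on the board (expected 260–339, 155–206), with board visible all round. Handing in.

```bash
python3 -c "
from plant import manip
print(manip.job_done(), manip.state()['time'])"
```

```text
the job is handed in; nothing more can be done
the job is handed in; nothing more can be done
```

The bead tray is on the ware board and I have handed the job in at about 33 s of the 72 s. No verdict is reported. I drew the picker out by its shank and laid it down, then took it again by the handle. Its hook pulled the tray onto the sill by the bail. I then laid the picker back on bare table beside the cabinet, lifted the tray by the bail over the cabinet, and set it down gently on the board.

**Last checks**
- **Tray:** the last wrist image put it within 1–3 px of where an upright tray set at that spot should appear. Board showed on all sides, about 4 mm from my measured board centre.
- **Landing:** it touched down at the predicted height with 5.6 N.
- **Picker:** the last picture showed it lying beside the cabinet after release, and I did not go near it again. I did not measure its final height.
- **Bystanders and clay box:** I did not re-measure them at the end, but no move came near them and no force suggested contact.

**Disagreement:** the first grasp closed on air. The true fingertips sit about 15 mm behind the reported TCP (tool centre point), not 19 mm ahead as `tcp_to_tips` says. I found this by touching the shank and corrected every later grasp for it.

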